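Lock the polishing spindle for a wheel change

TASK

The polishing spindle must be locked before its wheel is changed: with closed fingertips, push the upright pin on the slotted steel disc round until the disc's slot faces the lock bolt squarely, then push the bolt by its end plate through the slot until the plate sits against the end of its guide. Only push: do not pinch the pin or the bolt, do not lift the bolt, and leave everything else on the bench where it is. Finish with the hand clear.

Things in the scene. Friction and masses are not known exactly. Their poses are not given: they have to be found in the camera images.
- polisher: Fixed grey bench polisher with an upright spindle. Origin: on the bench, on the spindle axis. Its y axis points from the axis along the bolt's guide; z is up. Plinth 170 mm wide, top 30 mm above the bench, from 90 mm on the -y side to 235 mm on the +y side of the axis. Control box 60 mm high (knob to 68 mm) beyond the disc, 90 to 145 mm from the axis on the -y side.
- lock_disc (a joint): Angle (rad) of the slotted steel disc, 130 mm diameter, top face 46 mm above the bench, on the spindle. Grows anticlockwise seen from above. At 0, and again at 2 pi (6.283), the slot faces the bolt. Turns either way from -0.5 to 6.78 with friction of about 0.12 N m and stays where left. A hub 34 mm in diameter stands at its centre to 60 mm above the bench, a 16 mm stub on it to 78 mm.
- disc_slot (a point): Point on the disc's top face on the slot's centre line, 60 mm from the spindle axis. The slot is open at the rim, 26 mm wide, and runs in to 33 mm from the axis.
- disc_pin (a point): Centre of the top of the upright round steel pin on the disc, by which the disc is pushed round: 12 mm diameter, 30 mm tall, top 76 mm above the bench, 48 mm from the spindle axis, exactly opposite the slot (with the slot facing the bolt, the pin is on the far side of the axis from the bolt).
- bolt: Loose steel lock bolt (about 0.36 kg; slides with a few newtons): bar 20 mm wide, 16 mm tall, 104 mm from end plate to round nose tip, lying in the guide on a bed 34 mm above the bench. Origin: under the middle of the plate's inner face; y points away from the spindle, along the guide, the nose towards -y. It starts with the nose short of the disc's rim.
- bolt_plate (a point): Centre of the outer face of the bolt's end plate, where it is pushed (towards the spindle). The plate is 50 mm wide, 8 mm thick, 30 mm tall, from 34 to 64 mm above the bench. Fully home, the plate meets the guide's end and this point lies 148 mm from the spindle axis; it starts 188 to 203 mm from it.
- guide_end (a point): Middle of the guide's outer end at bed level (34 mm), 140 mm from the spindle axis; fixed to the polisher. The plate's inner face comes to rest here. The guide is two steel cheeks, open above, 70 to 140 mm from the axis, tops 58 mm above the bench, 48 mm over their outsides. The bed, 60 mm wide, runs on to 225 mm from the axis.
- spindle_nut: Bystander: loose brass ring nut, 30 mm diameter, 14 mm high, on the plinth beside the guide. Origin under its centre.
- felt_bob: Bystander: loose off-white felt cone, 32 mm diameter, 45 mm high, on the plinth beside the bolt. Origin under its centre.
- buff_wheel: Bystander: cream buffing wheel lying flat on the bench, 90 mm diameter, 22 mm high. Origin under its centre.
- compound_bar: Bystander: reddish-brown bar of polishing compound on the bench, 45 x 95 x 32 mm. Origin under its centre.
- spanner: Bystander: steel spanner 150 mm long lying on the bench.
- tea_cup: Bystander: white tea cup, 80 mm diameter, 55 mm high. Origin under its centre.
- polish_jar: Bystander: glass jar, 64 mm diameter, 70 mm high. Origin under its centre.
- brush: Bystander: bench brush 170 mm long lying on the bench.
Not all that is in view belongs to the job. Leave any blue or green look-alike of the bolt alone.

How it is judged:
By the outcome, as a careful person would: the job done as asked, in the order asked, and still so for the second after the job is handed in, with the robot touching nothing.
It also fails if it takes over 69 s, if anything falls off the work surface, if the arm or the gripper's body presses on something with over 40 N, if the wrist force passes 120 N, or if a joint passes its speed limit or range.

ROBOT

A 6-joint arm with a two-finger parallel gripper is mounted at the origin on the work surface. World frame = base frame: x ahead of the robot, y to its left, z up, the work surface at z = 0. Lengths are in m, angles in rad, forces in N, time in s.
With the tool pointing down it reaches from about 0.3 to 0.75 m from the base axis. Payload 8.5 kg.
Tool frame: the origin (TCP) lies on the centre line of the jaws, within the pads' length; the fingertips stand 14 mm ahead of it and the grasp point (between the pads) lies 5 mm behind it (robot.tips_ahead is the z of the fingertips in the tool frame, in m); z points along the fingers, y is the line along which they close (so a half turn about z gives the same grasp; the last joint's range is limited). The gripper opens to 88 mm and grips with 3 to 60 N. Pads are 18 mm wide; open, the fingers measure 123 mm over their backs; the gripper's body (75 mm by 187 mm) begins 45 mm behind the grasp point.
Start: joints at [-1.515, 0.381, 1.297, -0, 1.464, -0.215], TCP at [0.147, -0.53, 0.253] pointing down, gripper open.
Joint ranges: [-3.11, 3.11], [-0.89, 2.33], [0.22, 2.48], [-1.42, 4.56], [0.17, 2.85], [-2.88, 2.88]. Speed limits (rad/s): [2.39, 2.39, 3.14, 3.14, 3.14, 3.14].

INTERFACE

Orientations are given as a 3x3 rotation matrix whose columns are the frame's x, y, z axes.
In Python, from bench import read_state, eyes, robot gives the robot as it stands.
- The arm moves only by the shell command python3 -m crank 'ROWS' [FORCE]. ROWS is JSON, a list of rows, each an object with "dp": the shift along the world's x, y, z in mm, a list of three; "rotation": the turn, a rotation vector about the world's x, y, z in rad, a list of three; "claw": the opening in per cent of the stroke, from 0 (shut) to 100 (fully open). In form: [{"dp": [x, y, z], "rotation": [rx, ry, rz], "claw": claw}, ...]. A call has 1 to 20 rows; each row shifts and turns the commanded pose from where the row before left it; what a row does not reach is not made up. A row lasts 1/8 s, in which the tool goes at most 62.5 mm and 10.7 degrees, less where a joint would pass 70% of its speed; a pose out of reach is approached as far as the arm can. A call with a gripper value outside its range is refused whole. The fingers move at their own pace and stop on an object; FORCE is the grip in N (left out, the last holds). Time passes only in rows, so rows that do not move let the fingers close. It gives the time, the measured TCP pose, the force, the opening and the grip force at its end, in the units of the state.
- read_state(): the state, without advancing time (a new reading comes with each control period).
- eyes.get_image(name): name is "side" or "top"; returns a dict with "img" (420x560x3 uint8, red, green, blue), "K" (3x3 intrinsics, pixels), "pose" (4x4, takes a point from camera to world coordinates). Camera axes: x right, y up, looking along -z (the intrinsics and any distortion apply to the point x, -y, -z); pixel columns grow to the right and rows downward; lengths in m; the calibration is good to about 2 mm. A picture is of the moment at which its call begins. There is no depth.
- robot.hand_in(): hands the job in; it is judged then, once.
The state is a dict: "t": time; "joint_positions": joint angles; "joint_velocities": joint speeds; "effort": joint torques, N m; "eef_pos": TCP position; "orientation": TCP orientation; "ft_force": force on the tool from outside, world axes, zero at the start; "wrist_torque": the same for the moment, N m; "finger_gap": finger opening in m; "finger_force": force on a finger pad.
Only numpy, scipy, OpenCV 4.12 (cv2) and the standard library are available. Lean on these libraries where they do the work, as an engineer would, in place of code of your own. Each camera call takes 0.05 s, during which the arm holds its last target. There are 200 camera calls.

## Working session

There is one attempt and no reset: what is moved stays moved. The work goes in short steps, Python scripts to look and compute and a shell command to move; the robot and the scene stay as the last step left them, time stands still between calls to the robot, and variables do not carry over. Pictures are saved under pics/ and viewed, at most 10 in all, crops included, and the job is handed in when it is done.

```bash
mkdir -p pics; ls
python3 - <<'E'
from bench import read_state, eyes, robot
import cv2
for n in("side","top"):
    d=eyes.get_image(n); cv2.imwrite(f"pics/{n}0.png",d["img"][:,:,::-1]); print(n,d["K"].tolist(),d["pose"].round(4).tolist(),[k for k in d])
print(robot.tips_ahead, read_state()["t"])
E
```

```text
pics
side [[516.7160956697263, 0.0, 292.9617407056549], [0.0, 516.7160956697263, 209.55713842604484], [0.0, 0.0, 1.0]] [[-0.9323, 0.254, -0.2576, 0.2457], [-0.3611, -0.6105, 0.7049, 0.8352], [0.0218, 0.7502, 0.6609, 0.8786], [0.0, 0.0, 0.0, 1.0]] ['img', 'K', 'pose']
top [[483.1489615258436, 0.0, 282.11601319245597], [0.0, 483.1489615258436, 207.11826350706562], [0.0, 0.0, 1.0]] [[0.0129, 0.9946, -0.1032, 0.4771], [-0.9998, 0.0114, -0.015, -0.0431], [-0.0137, 0.1034, 0.9945, 1.1263], [0.0, 0.0, 0.0, 1.0]] ['img', 'K', 'pose']
0.014 0.1
```

View pics/side0.png

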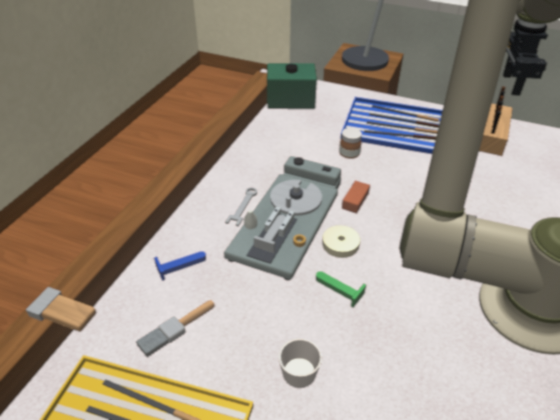

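View pics/top0.png

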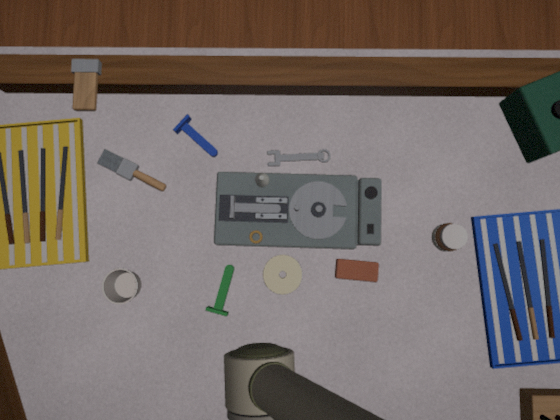

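The polisher is upright in the top view: spindle near (318,210), bolt plate near (232,207), the slot facing right (about 345,211) away from the bolt, and the pin near (296,210). I'll enlarge both.

Run:
```python
import cv2
a=cv2.imread("pics/top0.png")[165:255,205:390]; b=cv2.imread("pics/side0.png")[150:280,220:350]
cv2.imwrite("pics/topc.png",cv2.resize(a,None,fx=4,fy=4,interpolation=cv2.INTER_CUBIC))
cv2.imwrite("pics/sidec.png",cv2.resize(b,None,fx=4.6,fy=4.6,interpolation=cv2.INTER_CUBIC))
```

```text
(no output)
```

View pics/topc.png

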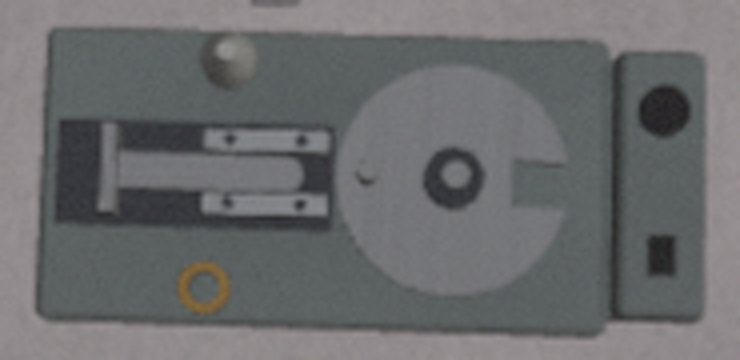

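View pics/sidec.png

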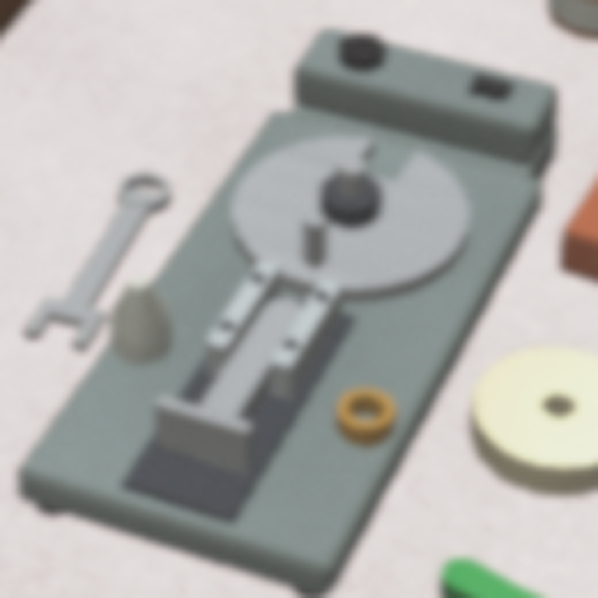

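Top crop: stub top (457,174), slot from (512,183) to (566,187), pin (366,175), plate outer edge x≈101, y 122–213, cheeks x 204–330. Side crop: pin top (316,229), stub top (350,178), plate outer face between about (160,408) and (248,470). The slot points away from the bolt, so the disc has to turn about half a turn.

```bash
cat > h.py <<'E'
import numpy as np, json
from bench import eyes
C={}
def cam(n):
    if n not in C: d=eyes.get_image(n); C[n]=(np.array(d["K"]),np.array(d["pose"]))
    return C[n]
def ray(n,u,v):
    K,P=cam(n); a=np.linalg.solve(K,[u,v,1]); r=P[:3,:3]@[a[0],-a[1],-a[2]]; return P[:3,3],r/np.linalg.norm(r)
def atz(n,u,v,z):
    o,r=ray(n,u,v); return o+r*(z-o[2])/r[2]
def tri(t,s):
    (o1,a),(o2,b)=ray("top",*t),ray("side",*s)
    k=np.linalg.lstsq(np.c_[a,-b],o2-o1,rcond=None)[0]; p,q=o1+a*k[0],o2+b*k[1]; return (p+q)/2,np.linalg.norm(p-q)
def proj(n,p):
    K,P=cam(n); c=P[:3,:3].T@(np.array(p)-P[:3,3]); q=K@[c[0],-c[1],-c[2]]; return q[:2]/q[2]
T=lambda x,y:(205+x/4-.375,165+y/4-.375)
S=lambda x,y:(220+x/4.6-.4,150+y/4.6-.4)
E
python3 - <<'E'
from h import *
np.set_printoptions(precision=4,suppress=True)
for n,t,s in [("stub78",(457,174),(350,178)),("pin76",(364,174),(316,229)),("plate top R 64",(101,122),(158,404)),("plate top L64",(101,213),(250,438)),("nut",(204,287),(366,408))]: print(n,*tri(T(*t),S(*s)))
for n,x,y,z in [("stub",457,174,.078),("hub",453,178,.06),("disc",453,181,.046),("slotin",512,183,.046),("slotout",566,187,.046),("pin",364,174,.076),("plateA",101,122,.064),("plateB",101,213,.064),("cheekoutA",204,128,.058),("cheekoutB",204,216,.058),("cheekinA",329,129,.058),("cheekinB",329,217,.058),("plinthTL",50,30,.03),("plinthBL",40,318,.03),("plinthTR",608,42,.03),("plinthBR",605,334,.03)]: print(n,atz("top",*T(x,y),z))
for n,x,y,z in [("s stub",350,178,.078),("s pin",316,229,.076),("s plA",158,404,.064),("s plB",250,438,.064)]: print(n,atz("side",*S(x,y),z))
E
```

```text
stub78 [ 0.5854 -0.1082  0.0666] 0.0009623430202480289
pin76 [ 0.5846 -0.0569  0.0707] 0.0003512333531537276
plate top R 64 [0.6113 0.0887 0.0644] 0.0031118737641076346
plate top L64 [0.5619 0.0884 0.0593] 0.0013627716019349598
nut [0.5225 0.0317 0.0428] 0.0008838709494998913
stub [ 0.5846 -0.1074  0.078 ]
hub [ 0.5842 -0.1063  0.06  ]
disc [ 0.584  -0.1072  0.046 ]
slotin [ 0.5832 -0.1402  0.046 ]
slotout [ 0.5813 -0.1705  0.046 ]
pin [ 0.5843 -0.0568  0.076 ]
plateA [0.6128 0.0892 0.064 ]
plateB [0.5622 0.088  0.064 ]
cheekoutA [0.6109 0.0324 0.058 ]
cheekoutB [0.5617 0.0315 0.058 ]
cheekinA [ 0.6111 -0.0373  0.058 ]
cheekinB [ 0.5619 -0.0379  0.058 ]
plinthTL [0.6702 0.1242 0.03  ]
plinthBL [0.5048 0.1254 0.03  ]
plinthTR [ 0.6666 -0.1964  0.03  ]
plinthBR [ 0.4998 -0.1942  0.03  ]
s stub [ 0.5801 -0.0951  0.078 ]
s pin [ 0.5822 -0.051   0.076 ]
s plA [0.6099 0.0881 0.064 ]
s plB [0.5594 0.0925 0.064 ]
```

```bash
python3 - <<'E'
from bench import read_state
import numpy as np
s=read_state(); print(s["orientation"],s["eef_pos"],s["joint_positions"],s["ft_force"])
E
python3 -m crank '[{"dp":[40,50,0],"rotation":[0,0,0],"claw":0},{"dp":[40,50,0],"rotation":[0,0,0],"claw":0},{"dp":[40,50,0],"rotation":[0,0,0],"claw":0},{"dp":[40,50,0],"rotation":[0,0,0],"claw":0}]' 10
python3 -c "
from bench import read_state
s=read_state();print(s['orientation'],s['joint_positions'])"
```

```text
[[ 9.63558733e-01  2.67496851e-01 -5.88462493e-05]
 [ 2.67496803e-01 -9.63558371e-01  8.51986849e-04]
 [ 1.71202003e-04 -8.36680552e-04 -9.99999635e-01]] [ 0.14711165 -0.52981267  0.2523886 ] [-1.51529941e+00  3.80981860e-01  1.29785812e+00 -1.15636414e-05
  1.46360662e+00 -2.15296139e-01] [ 0.67395565 -0.32103518  0.30338768]
t: 0.7
eef_pos: [0.3042, -0.333, 0.2527]
orientation: [[0.964, 0.267, 0.0], [0.267, -0.964, -0.0], [0.0, 0.0, -1.0]]
ft_force: [1.0, -0.3, -0.1]
finger_gap: 0.0507
finger_force: 0.0
[[ 9.63698101e-01  2.66994278e-01  1.59294150e-04]
 [ 2.66994287e-01 -9.63698111e-01 -3.42740931e-05]
 [ 1.44360485e-04  7.55605065e-05 -9.99999987e-01]] [-1.09430896e+00  2.06551173e-01  1.55289839e+00  1.28105819e-04
  1.38203957e+00  2.06190592e-01]
```

```bash
python3 -m crank '[{"dp":[38,34,-13],"rotation":[0,0,-0.034],"claw":0},{"dp":[38,34,-13],"rotation":[0,0,-0.034],"claw":0},{"dp":[38,34,-13],"rotation":[0,0,-0.034],"claw":0},{"dp":[38,34,-13],"rotation":[0,0,-0.034],"claw":0},{"dp":[38,34,-13],"rotation":[0,0,-0.034],"claw":0},{"dp":[38,34,-13],"rotation":[0,0,-0.034],"claw":0},{"dp":[38,34,-13],"rotation":[0,0,-0.034],"claw":0},{"dp":[38,34,-13],"rotation":[0,0,-0.034],"claw":0},{"dp":[0,0,0],"rotation":[0,0,0],"claw":0},{"dp":[0,0,0],"rotation":[0,0,0],"claw":0}]'
python3 - <<'E'
from bench import eyes
import cv2
b=eyes.get_image("side")["img"][100:250,220:380,::-1]
cv2.imwrite("pics/s1.png",cv2.resize(b,None,fx=4,fy=4,interpolation=cv2.INTER_CUBIC))
E
```

```text
t: 1.95
eef_pos: [0.6069, -0.063, 0.1487]
orientation: [[1.0, -0.001, -0.001], [-0.001, -1.0, -0.0], [-0.001, 0.0, -1.0]]
ft_force: [-0.3, 0.1, -1.2]
finger_gap: 0.0002
finger_force: 0.0
```

View pics/s1.png

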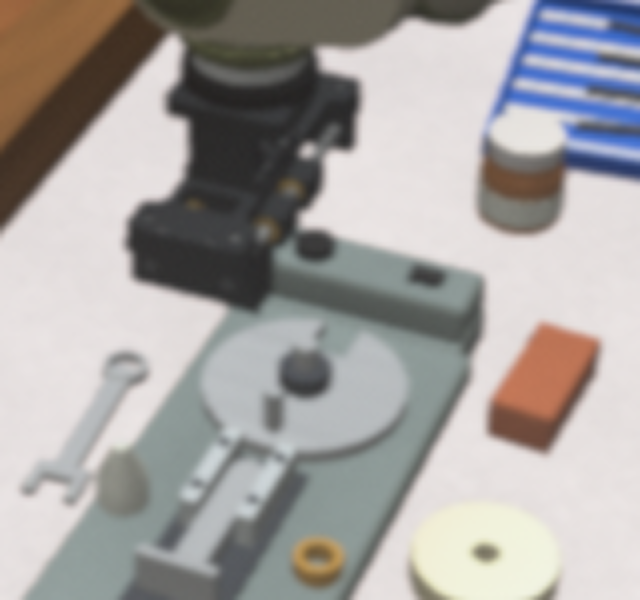

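The hand (crop 130–360, 50–300) hides its own fingers; the disc, pin (272,410) and bolt are unchanged. I'll check where the TCP ought to appear in it.

Run:
```python
from h import *
from bench import read_state
p=read_state()["eef_pos"]; print(p)
for dz in(-.014,0,.05): 
  q=np.array(p)+[0,0,dz]; print((proj("side",q)-[220,100])*4, proj("top",q))
d=eyes.get_image("top")["img"]
import cv2
cv2.imwrite("pics/t1.png",cv2.resize(d[120:270,200:400,::-1],None,fx=4,fy=4,interpolation=cv2.INTER_CUBIC))
```

```text
[ 0.60682173 -0.06339562  0.1490072 ]
[243.65106884 298.21309022] [299.32652238 194.41807096]
[243.8036899  279.18104501] [299.47576438 193.5285233 ]
[244.36837539 208.76402727] [300.04504511 190.13536081]
```

View pics/t1.png

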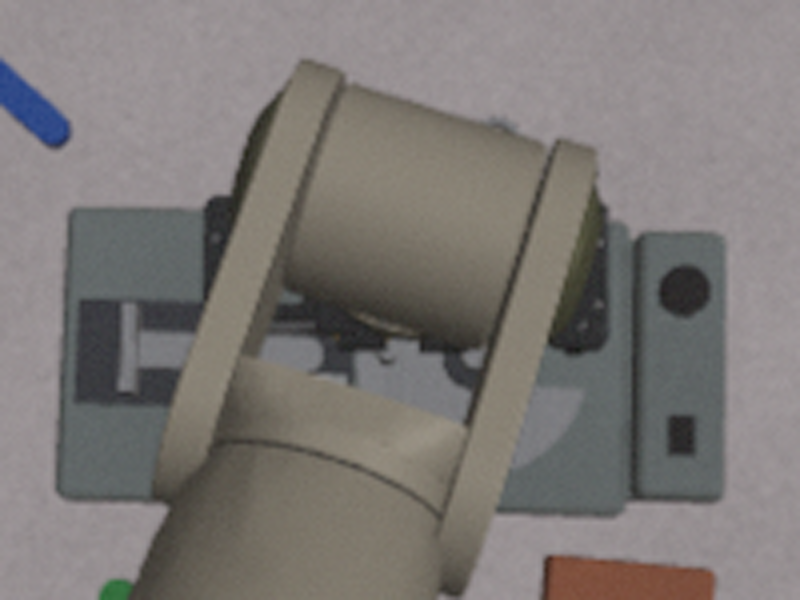

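The top view shows the hand over the polisher, with the pin at crop (387,355) just clear of the hand on its -x side, as computed. Descending beside the pin.

```bash
python3 -m crank '[{"dp":[1,2,-20],"rotation":[0,0,0],"claw":0},{"dp":[1,2,-20],"rotation":[0,0,0],"claw":0},{"dp":[0,0,-20],"rotation":[0,0,0],"claw":0},{"dp":[0,0,-13],"rotation":[0,0,0],"claw":0},{"dp":[0,0,0],"rotation":[0,0,0],"claw":0}]'
python3 - <<'E'
import numpy as np
ax=np.array([584,-107.]); 
def P(a,off=15): return ax+48*np.array([np.cos(a),np.sin(a)])-off*np.array([-np.sin(a),np.cos(a)])
al=np.linspace(1.565,4.698,29); pts=np.array([P(a) for a in al]); print(al[1]-al[0]); print(pts[0]);print(np.c_[np.diff(pts,axis=0)].round(1).tolist());print(pts[-1])
E
```

```text
t: 2.78
eef_pos: [0.6089, -0.059, 0.0754]
orientation: [[1.0, -0.002, -0.001], [-0.002, -1.0, 0.0], [-0.001, -0.0, -1.0]]
ft_force: [0.3, -0.3, 0.5]
finger_gap: 0.0004
finger_force: 0.0
0.11189285714285724
[599.27797015 -59.08775075]
[[-5.4, 1.4], [-5.6, 0.8], [-5.6, 0.2], [-5.6, -0.5], [-5.5, -1.1], [-5.4, -1.7], [-5.1, -2.3], [-4.9, -2.8], [-4.5, -3.4], [-4.1, -3.9], [-3.6, -4.3], [-3.1, -4.7], [-2.6, -5.0], [-2.0, -5.2], [-1.4, -5.4], [-0.8, -5.6], [-0.2, -5.6], [0.4, -5.6], [1.1, -5.5], [1.7, -5.4], [2.3, -5.1], [2.8, -4.9], [3.4, -4.5], [3.8, -4.1], [4.3, -3.7], [4.7, -3.2], [5.0, -2.6], [5.2, -2.1]]
[ 568.31090557 -154.7792038 ]
```

```bash
python3 -m crank '[{"dp":[-5,0,0],"rotation":[0,0,0],"claw":0},{"dp":[-5,0,0],"rotation":[0,0,0],"claw":0},{"dp":[-5.4,1.4,0],"rotation":[0,0,0.112],"claw":0},{"dp":[-5.6,0.8,0],"rotation":[0,0,0.112],"claw":0},{"dp":[-5.6,0.2,0],"rotation":[0,0,0.112],"claw":0},{"dp":[-5.6,-0.5,0],"rotation":[0,0,0.112],"claw":0},{"dp":[-5.5,-1.1,0],"rotation":[0,0,0.112],"claw":0},{"dp":[-5.4,-1.7,0],"rotation":[0,0,0.112],"claw":0},{"dp":[-5.1,-2.3,0],"rotation":[0,0,0.112],"claw":0},{"dp":[-4.9,-2.8,0],"rotation":[0,0,0.112],"claw":0},{"dp":[-4.5,-3.4,0],"rotation":[0,0,0.112],"claw":0},{"dp":[-4.1,-3.9,0],"rotation":[0,0,0.112],"claw":0},{"dp":[0,0,0],"rotation":[0,0,0],"claw":0}]'
```

```text
t: 4.4
eef_pos: [0.5474, -0.0722, 0.0763]
orientation: [[0.438, 0.899, 0.001], [0.899, -0.438, -0.0], [-0.0, 0.001, -1.0]]
ft_force: [-0.1, -0.0, 1.1]
finger_gap: 0.0006
finger_force: 0.0
```

```bash
python3 -m crank '[{"dp":[-3.6,-4.3,0],"rotation":[0,0,0.112],"claw":0},{"dp":[-3.1,-4.7,0],"rotation":[0,0,0.112],"claw":0},{"dp":[-2.6,-5.0,0],"rotation":[0,0,0.112],"claw":0},{"dp":[-2.0,-5.2,0],"rotation":[0,0,0.112],"claw":0},{"dp":[-1.4,-5.4,0],"rotation":[0,0,0.112],"claw":0},{"dp":[-0.8,-5.6,0],"rotation":[0,0,0.112],"claw":0},{"dp":[-0.2,-5.6,0],"rotation":[0,0,0.112],"claw":0},{"dp":[0.4,-5.6,0],"rotation":[0,0,0.112],"claw":0},{"dp":[1.1,-5.5,0],"rotation":[0,0,0.112],"claw":0},{"dp":[1.7,-5.4,0],"rotation":[0,0,0.112],"claw":0},{"dp":[2.3,-5.1,0],"rotation":[0,0,0.112],"claw":0},{"dp":[2.8,-4.9,0],"rotation":[0,0,0.112],"claw":0},{"dp":[3.4,-4.5,0],"rotation":[0,0,0.112],"claw":0},{"dp":[3.8,-4.1,0],"rotation":[0,0,0.112],"claw":0},{"dp":[0,0,0],"rotation":[0,0,0],"claw":0}]'
python3 - <<'E'
from bench import eyes
import cv2
b=eyes.get_image("side")["img"][150:270,220:350,::-1]
a=eyes.get_image("top")["img"][165:255,205:390,::-1]
cv2.imwrite("pics/c2.png",cv2.vconcat([cv2.resize(b,(390,360),interpolation=cv2.INTER_CUBIC),cv2.resize(a,(390,190),interpolation=cv2.INTER_CUBIC)]))
E
```

```text
t: 6.28
eef_pos: [0.5493, -0.1429, 0.0758]
orientation: [[-0.897, 0.442, -0.0], [0.442, 0.897, -0.0], [0.0, -0.0, -1.0]]
ft_force: [-0.0, -0.2, -0.4]
finger_gap: 0.0009
finger_force: 0.0
```

View pics/c2.png

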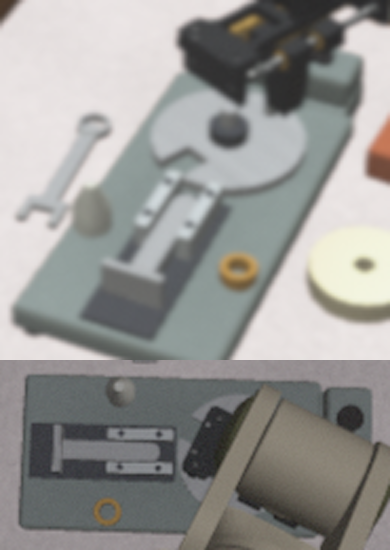

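The push works: the slot, at (187,157) in the side part, is about 0.45 rad short of the guide. I'll go to just short of square, then lift clear and measure.

```bash
python3 -m crank '[{"dp":[4.3,-3.7,0],"rotation":[0,0,0.112],"claw":0},{"dp":[4.7,-3.2,0],"rotation":[0,0,0.112],"claw":0},{"dp":[5.0,-2.6,0],"rotation":[0,0,0.112],"claw":0},{"dp":[3.6,-1.5,0],"rotation":[0,0,0.08],"claw":0},{"dp":[0,0,0],"rotation":[0,0,0],"claw":0},{"dp":[0,0,0],"rotation":[0,0,0],"claw":0}]'
python3 -m crank '[{"dp":[-10,0,0],"rotation":[0,0,0],"claw":0},{"dp":[0,0,25],"rotation":[0,0,0],"claw":0},{"dp":[0,0,40],"rotation":[0,0,0],"claw":0},{"dp":[-40,-20,30],"rotation":[0,0,0],"claw":0},{"dp":[-50,-20,30],"rotation":[0,0,0],"claw":0},{"dp":[-50,0,20],"rotation":[0,0,0],"claw":0},{"dp":[0,0,0],"rotation":[0,0,0],"claw":0},{"dp":[0,0,0],"rotation":[0,0,0],"claw":0}]'
python3 - <<'E'
from bench import eyes
import cv2
b=eyes.get_image("side")["img"][165:250,230:330,::-1]
a=eyes.get_image("top")["img"][165:255,205:390,::-1]
cv2.imwrite("pics/s3.png",cv2.resize(b,None,fx=7,fy=7,interpolation=cv2.INTER_CUBIC))
cv2.imwrite("pics/t3.png",cv2.resize(a,None,fx=4,fy=4,interpolation=cv2.INTER_CUBIC))
E
```

```text
t: 7.12
eef_pos: [0.5669, -0.1537, 0.0757]
orientation: [[-0.999, 0.041, 0.0], [0.041, 0.999, 0.0], [-0.0, 0.0, -1.0]]
ft_force: [-0.3, -0.6, -0.1]
finger_gap: 0.0004
finger_force: 0.2
t: 8.12
eef_pos: [0.4172, -0.1939, 0.2206]
orientation: [[-0.999, 0.04, 0.0], [0.04, 0.999, -0.0], [-0.0, -0.0, -1.0]]
ft_force: [0.9, 0.5, 0.5]
finger_gap: 0.0005
finger_force: 0.0
```

View pics/t3.png

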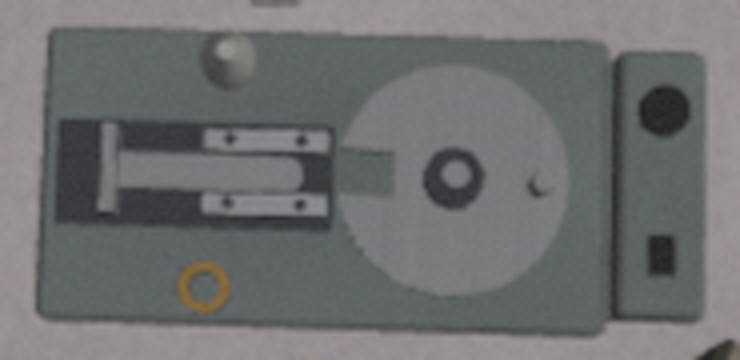

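The slot now lies left of the hub at crop (340–394, 148–196), a touch high (about 0.03 rad short). I'll measure that numerically.

Run:
```python
from h import *
import cv2
d=eyes.get_image("top"); img=d["img"].astype(np.float32)
def warp(z,ax,yaw,xs,ys):
    # polisher frame x,y (mm) -> world -> pixel
    out=np.zeros((len(ys),len(xs),2),np.float32)
    c,s=np.cos(yaw),np.sin(yaw)
    for i,y in enumerate(ys):
        for j,x in enumerate(xs):
            out[i,j]=proj("top",[ax[0]+(c*x-s*y)/1e3,ax[1]+(s*x+c*y)/1e3,z])
    return cv2.remap(img,out[...,0],out[...,1],cv2.INTER_LINEAR)
ax=(.584,-.107); yaw=-.0145
xs=np.arange(-28,28.1,.5)
def edges(z,ys,f):
    w=warp(z,ax,yaw,xs,ys); g=f(w)
    for y,r in zip(ys,g):
        r=np.convolve(np.pad(r,2,mode="edge"),np.ones(5)/5,"valid"); dr=np.diff(r); n=len(dr)//2
        def sub(seg,o):
            i=np.argmax(seg); sl=slice(max(i-3,0),i+4); ww=np.clip(seg[sl],0,None); return (ww@np.arange(len(seg))[sl]/ww.sum()+o)*.5-28+.25
        lo=sub(f.s*dr[:n],0); hi=sub(-f.s*dr[n:],n)
        print(y,round(lo,1),round(hi,1),"mid",round((lo+hi)/2,2))
g=lambda w:w[...,0]; g.s=-1
print("slot"); edges(.046,np.arange(38,63,4.),g)
b=lambda w:w.sum(-1)/3; b.s=-1
print("cheeks (outer->bright ins)"); 
b.s=1; edges(.058,np.arange(84,140,8.),b)
# disc circle
gray=cv2.resize(d["img"][165:255,280:390],None,fx=6,fy=6,interpolation=cv2.INTER_CUBIC)
c=cv2.HoughCircles(cv2.cvtColor(gray,cv2.COLOR_RGB2GRAY),cv2.HOUGH_GRADIENT,1,500,param1=60,param2=20,minRadius=150,maxRadius=195)
if c is not None:
    u,v,r=c[0,0]; print("disc",r/6,atz("top",280+u/6-.42,165+v/6-.42,.046))
```

```text
slot
38.0 -11.1 15.9 mid 2.43
42.0 -9.3 16.0 mid 3.34
46.0 -9.2 16.0 mid 3.36
50.0 -9.2 17.2 mid 4.01
54.0 -9.2 17.7 mid 4.24
58.0 -9.5 17.8 mid 4.15
62.0 -9.5 17.6 mid 4.06
cheeks (outer->bright ins)
84.0 -22.8 17.2 mid -2.78
92.0 -22.7 25.6 mid 1.47
100.0 -22.7 9.8 mid -6.45
108.0 -23.1 24.4 mid 0.61
116.0 -23.2 24.7 mid 0.73
124.0 -23.6 16.8 mid -3.39
132.0 -22.3 24.8 mid 1.26
```

Slot is about 3 mm off at 58 mm radius: +0.05 rad more, i.e. 2.4 mm at the pin (finger to x≈0.5693).

```bash
python3 -m crank '[{"dp":[50,0,-20],"rotation":[0,0,0],"claw":0},{"dp":[50,20,-30],"rotation":[0,0,0],"claw":0},{"dp":[40,20,-30],"rotation":[0,0,0],"claw":0},{"dp":[0,0,-40],"rotation":[0,0,0.02],"claw":0},{"dp":[0,0,-25],"rotation":[0,0,0.02],"claw":0},{"dp":[0,0,0],"rotation":[0,0,0],"claw":0},{"dp":[5,0,0],"rotation":[0,0,0],"claw":0},{"dp":[4,0,0],"rotation":[0,0,0],"claw":0},{"dp":[2,0,0],"rotation":[0,0,0],"claw":0},{"dp":[0,0,0],"rotation":[0,0,0],"claw":0},{"dp":[0,0,0],"rotation":[0,0,0],"claw":0}]'
```

```text
t: 9.7
eef_pos: [0.5681, -0.1539, 0.0759]
orientation: [[-1.0, -0.001, 0.001], [-0.001, 1.0, -0.0], [-0.001, -0.0, -1.0]]
ft_force: [0.8, 0.3, 0.4]
finger_gap: 0.0002
finger_force: 0.0
```

Now 1.2 mm more, then retreat and re-measure.

```bash
python3 -m crank '[{"dp":[1.3,0,0],"rotation":[0,0,0],"claw":0},{"dp":[0,0,0],"rotation":[0,0,0],"claw":0},{"dp":[0,0,0],"rotation":[0,0,0],"claw":0}]'
python3 -m crank '[{"dp":[-11,0,0],"rotation":[0,0,0],"claw":0},{"dp":[0,0,25],"rotation":[0,0,0],"claw":0},{"dp":[0,0,40],"rotation":[0,0,0],"claw":0},{"dp":[-40,-20,30],"rotation":[0,0,0],"claw":0},{"dp":[-50,-20,30],"rotation":[0,0,0],"claw":0},{"dp":[-50,0,20],"rotation":[0,0,0],"claw":0},{"dp":[0,0,0],"rotation":[0,0,0],"claw":0},{"dp":[0,0,0],"rotation":[0,0,0],"claw":0}]'
cat > m.py <<'E'
from h import *
import cv2
img=eyes.get_image("top")["img"].astype(np.float32)
c,s=np.cos(-.0145),np.sin(-.0145); xs=np.arange(-28,28.1,.5)
for z,y0,y1,sg in((.046,40,63,-1),(.058,84,138,1)):
    for y in np.linspace(y0,y1,7):
        p=np.array([proj("top",[.584+(c*x-s*y)/1e3,-.107+(s*x+c*y)/1e3,z]) for x in xs],np.float32)[None]
        r=cv2.remap(img,p[...,0],p[...,1],cv2.INTER_LINEAR)[0]; r=r[:,0] if sg<0 else r.mean(1)
        d=sg*np.diff(cv2.blur(r[:,None],(1,5))[:,0]); n=len(d)//2
        print(round(y),xs[np.argmax(d[:n])],xs[n+np.argmax(-d[n:])])
E
python3 m.py
```

```text
t: 10.07
eef_pos: [0.5692, -0.154, 0.0758]
orientation: [[-1.0, -0.001, -0.0], [-0.001, 1.0, -0.0], [0.0, -0.0, -1.0]]
ft_force: [-3.5, -0.7, 1.5]
finger_gap: 0.0007
finger_force: 1.3
t: 11.08
eef_pos: [0.4186, -0.1939, 0.2206]
orientation: [[-1.0, -0.001, 0.001], [-0.001, 1.0, -0.0], [-0.001, -0.0, -1.0]]
ft_force: [0.3, 0.4, 0.6]
finger_gap: 0.0005
finger_force: 0.0
40 -12.0 13.5
44 -12.0 15.0
48 -12.0 15.0
52 -10.0 15.0
55 -12.0 15.0
59 -12.0 15.0
63 -10.5 15.0
84 -14.0 17.0
93 -23.0 25.5
102 -23.0 10.0
111 -23.5 24.0
120 -24.0 25.0
129 -22.0 25.0
138 -22.0 24.5
```

Slot centred within about 0.5 mm of the guide's line and parallel. On to the bolt: tool turned a quarter so the wide side of the fingertips meets the plate.

```bash
python3 -m crank '[{"dp":[17,31,-5],"rotation":[0,0,-0.157],"claw":0},{"dp":[17,31,-5],"rotation":[0,0,-0.157],"claw":0},{"dp":[17,31,-5],"rotation":[0,0,-0.157],"claw":0},{"dp":[17,31,-5],"rotation":[0,0,-0.157],"claw":0},{"dp":[17,31,-5],"rotation":[0,0,-0.157],"claw":0},{"dp":[17,31,-5],"rotation":[0,0,-0.157],"claw":0},{"dp":[17,31,-5],"rotation":[0,0,-0.157],"claw":0},{"dp":[17,31,-5],"rotation":[0,0,-0.157],"claw":0},{"dp":[17,31,-5],"rotation":[0,0,-0.157],"claw":0},{"dp":[17,30,-5],"rotation":[0,0,-0.172],"claw":0},{"dp":[0,0,0],"rotation":[0,0,0],"claw":0},{"dp":[0,0,0],"rotation":[0,0,0],"claw":0}]'
```

```text
t: 12.68
eef_pos: [0.5881, 0.1151, 0.17]
orientation: [[0.01, 1.0, -0.001], [1.0, -0.01, -0.0], [-0.0, -0.001, -1.0]]
ft_force: [-0.1, -1.0, -0.3]
finger_gap: 0.0005
finger_force: 0.0
```

```bash
python3 -m crank '[{"dp":[0,0,-30],"rotation":[0,0,0],"claw":0},{"dp":[0,0,-30],"rotation":[0,0,0],"claw":0},{"dp":[0,0,-30],"rotation":[0,0,0],"claw":0},{"dp":[0,0,-20],"rotation":[0,0,0],"claw":0},{"dp":[0,0,0],"rotation":[0,0,0],"claw":0},{"dp":[0,-6,0],"rotation":[0,0,0],"claw":0},{"dp":[0,-6,0],"rotation":[0,0,0],"claw":0},{"dp":[0,-5,0],"rotation":[0,0,0],"claw":0},{"dp":[0,-5,0],"rotation":[0,0,0],"claw":0},{"dp":[0,-5,0],"rotation":[0,0,0],"claw":0},{"dp":[0,-5,0],"rotation":[0,0,0],"claw":0}]'
python3 -m crank '[{"dp":[0,-5,0],"rotation":[0,0,0],"claw":0},{"dp":[-0.2,-5,0],"rotation":[0,0,0],"claw":0},{"dp":[-0.2,-4,0],"rotation":[0,0,0],"claw":0}]'
```

```text
t: 14.05
eef_pos: [0.5883, 0.0829, 0.0608]
orientation: [[0.013, 1.0, 0.0], [1.0, -0.013, 0.0], [0.0, 0.0, -1.0]]
ft_force: [-0.5, 3.2, 2.4]
finger_gap: 0.0004
finger_force: 1.6
t: 14.42
eef_pos: [0.5879, 0.0687, 0.0607]
orientation: [[0.013, 1.0, 0.0], [1.0, -0.013, 0.0], [0.0, 0.0, -1.0]]
ft_force: [-0.1, 3.1, 2.5]
finger_gap: 0.0005
finger_force: 1.6
```

Sliding freely at about 3 N with the nose already inside the rim.

```bash
python3 -m crank '[{"dp":[-0.1,-4,0],"rotation":[0,0,0],"claw":0},{"dp":[-0.1,-4,0],"rotation":[0,0,0],"claw":0},{"dp":[0,-4,0],"rotation":[0,0,0],"claw":0},{"dp":[0,-3,0],"rotation":[0,0,0],"claw":0}]'
python3 -m crank '[{"dp":[0,-1.5,0],"rotation":[0,0,0],"claw":0},{"dp":[0,-1,0],"rotation":[0,0,0],"claw":0}]'
```

```text
t: 14.92
eef_pos: [0.5877, 0.0538, 0.0608]
orientation: [[0.013, 1.0, -0.0], [1.0, -0.013, 0.0], [0.0, -0.0, -1.0]]
ft_force: [0.2, 3.1, 2.9]
finger_gap: 0.0009
finger_force: 1.6
t: 15.18
eef_pos: [0.5877, 0.0522, 0.0607]
orientation: [[0.013, 1.0, 0.0], [1.0, -0.013, 0.001], [0.001, 0.0, -1.0]]
ft_force: [-0.6, 8.5, 2.5]
finger_gap: 0.0005
finger_force: 4.8
```

```bash
python3 -m crank '[{"dp":[0,-1,0],"rotation":[0,0,0],"claw":0},{"dp":[0,0,0],"rotation":[0,0,0],"claw":0}]'; python3 -m crank '[{"dp":[0,-1,0],"rotation":[0,0,0],"claw":0},{"dp":[0,0,0],"rotation":[0,0,0],"claw":0}]'
```

```text
t: 15.42
eef_pos: [0.5877, 0.0521, 0.0608]
orientation: [[0.013, 1.0, 0.0], [1.0, -0.013, 0.003], [0.003, 0.0, -1.0]]
ft_force: [0.3, 11.6, 3.5]
finger_gap: 0.0003
finger_force: 5.7
t: 15.68
eef_pos: [0.5877, 0.052, 0.0608]
orientation: [[0.013, 1.0, 0.001], [1.0, -0.013, 0.004], [0.004, 0.0, -1.0]]
ft_force: [1.2, 16.8, 2.3]
finger_gap: 0.0004
finger_force: 8.3
```

A hard stop at the expected place. Back off, lift clear and look.

```bash
python3 -m crank '[{"dp":[0,6,0],"rotation":[0,0,0],"claw":0},{"dp":[0,12,0],"rotation":[0,0,0],"claw":0},{"dp":[0,10,10],"rotation":[0,0,0],"claw":0},{"dp":[0,0,40],"rotation":[0,0,0],"claw":0},{"dp":[-30,0,50],"rotation":[0,0,0],"claw":0},{"dp":[-50,0,30],"rotation":[0,0,0],"claw":0},{"dp":[-50,20,10],"rotation":[0,0,0],"claw":0},{"dp":[-40,30,0],"rotation":[0,0,0],"claw":0},{"dp":[-20,40,0],"rotation":[0,0,0],"claw":0},{"dp":[0,0,0],"rotation":[0,0,0],"claw":0},{"dp":[0,0,0],"rotation":[0,0,0],"claw":0}]'
python3 - <<'E'
from bench import eyes
import cv2
b=eyes.get_image("side")["img"][150:280,220:350,::-1]
a=eyes.get_image("top")["img"][165:255,205:390,::-1]
cv2.imwrite("pics/c4.png",cv2.hconcat([cv2.resize(b,(360,360),interpolation=cv2.INTER_CUBIC),cv2.copyMakeBorder(cv2.resize(a,(440,214),interpolation=cv2.INTER_CUBIC),0,146,0,0,0)]))
E
```

```text
t: 17.05
eef_pos: [0.3981, 0.1675, 0.2012]
orientation: [[0.013, 1.0, 0.001], [1.0, -0.013, -0.0], [-0.0, 0.001, -1.0]]
ft_force: [-0.5, 0.6, -1.2]
finger_gap: 0.0009
finger_force: 0.0
```

View pics/c4.png

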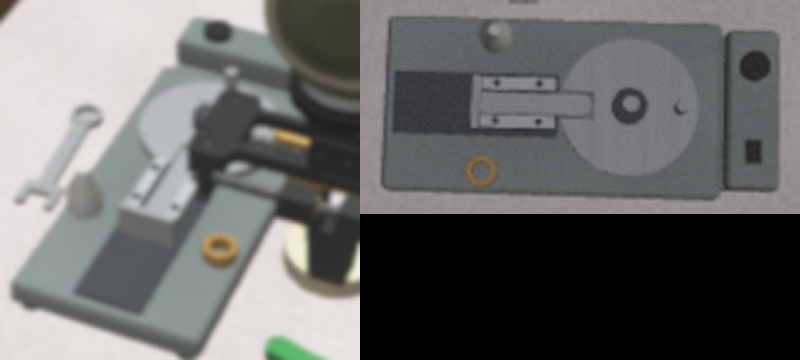

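The bolt's plate sits against the guide end (both views, top part x≈476) and its nose fills the slot (560–593,105). The nut and felt bob are where they were, and the hand is clear at z = 0.2.

```bash
python3 -c "
from bench import robot
print(robot.hand_in())"
```

```text
the job is handed in; nothing more can be done
None
```

The spindle is locked: the disc was turned until its slot faced the bolt, the bolt is pushed fully home against the guide's end, the hand is clear, and I handed the job in at about 17 s.

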